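Open the drop-front work flap of the drill bit cabinet

ROBOT

A 6-joint arm with a two-finger parallel gripper is mounted at the origin on the work surface. World frame = base frame: x ahead of the robot, y to its left, z up, the work surface at z = 0. Lengths are in mm, angles in rad, forces in N, time in s.
With the tool pointing down it reaches from about 325 to 875 mm from the base axis. Payload 4.4 kg.
Tool frame: the origin (TCP) lies on the centre line of the jaws, within the pads' length; the fingertips stand ahead of it and the grasp point (between the pads) lies 6 mm ahead of it (ctrl.tcp_to_tips is the z of the fingertips in the tool frame, in mm); z points along the fingers, y is the direction in which the jaws open and shut (so a half turn about z gives the same grasp; the last joint's range is limited). The gripper opens to 85 mm and grips with 20 to 120 N. Pads are 22 mm wide; open, the fingers measure 114 mm over their backs; the gripper's body (76 mm by 85 mm) begins 54 mm behind the grasp point. The pads swing forward as they close: fully open they stand 13 mm farther back than shut.
Start: joints at [-1.427, 0.207, 1.542, -0, 1.393, -0.15], TCP at [167.053, -550.201, 229.182] pointing down, gripper open.
Joint ranges: [-2.73, 2.73], [-0.86, 2.22], [0.23, 2.46], [-1.11, 4.25], [0.08, 2.63], [-2.82, 2.82]. Speed limits (rad/s): [2.79, 2.79, 3.14, 3.14, 3.14, 3.14].

INTERFACE

Orientations are given as a 3x3 rotation matrix whose columns are the frame's x, y, z axes.
In Python, from plant import ctrl, sensors, optics gives the robot as it stands. Calls block until the motion is done:
- ctrl.move_ptp(position, orientation): joint-space move of the TCP to a pose.
- ctrl.move_l(position, rot=None, vel=150, threshold=None): straight line of the TCP; rot=None keeps the orientation; vel is the mean speed in mm/s. With threshold (N) it stops when the force on the tool has changed by that much, and returns True; else False.
- ctrl.set_joints(angles): joint-space move.
- ctrl.gripper_to(opening, force=None): finger opening in mm; force is the grip in N (None keeps the last); returns when the fingers have stopped.
- ctrl.hold(seconds).
- ctrl.solve_ik(position, orientation): joint angles nearest the present ones, or None.
- sensors.read_state(): the state.
- optics.grab_frame(name): name is "side" or "top" or "wrist"; returns (picture, depth): 480x640x3 uint8, red, green, blue; 480x640 float32, mm along the optical axis (not along the pixel's ray), 0 where there is no reading.
- optics.camera_params(name): a dict with "mtx" (3x3 intrinsics, pixels), "R" (3x3) and "t" (3): a world point X has camera coordinates R X + t; the wrist camera has in their place "T_tool_cam" (4x4, takes a point from camera to tool coordinates, whose origin is the TCP and whose axes are the flange's). Camera axes: x right, y down, z forward; pixel columns grow to the right and rows downward; lengths in mm; the calibration is good to about 2 mm. A picture is of the moment at which its call begins: read the wrist's pose just before it. camera_params takes no time and is no camera call.
A pose or a line that the arm cannot do raises ctrl.MotionError and nothing moves.
- ctrl.finish_job(): hands the job in, once; it reports no verdict.
The state is a dict: "t": time; "q": joint angles; "qvel": joint speeds; "tau": joint torques, N m; "eef_pos": TCP position; "eef_rot": TCP orientation; "force": force on the tool from outside, world axes, zero at the start; "wrist_torque": the same for the moment, N m; "grip_width": finger opening in mm.
Only numpy, scipy, OpenCV 4.12 (cv2) and the standard library are available. Lean on these libraries where they do the work, as an engineer would, in place of code of your own. Each camera call takes 0.05 s, during which the arm holds its last target.

TASK

Open the drop-front work flap of the drill bit cabinet. First move the black hex key holder out of the way and stand it upright on the bench, clear of where the supports and the flap will come; then pull both red-tabbed supports fully out while the flap is still up, and lower the flap under control, without letting it drop, until it lies level on both supports. Leave the other tools and the bin where they are.

Things in the scene. Friction and masses are not known exactly. Their poses are not given: they have to be found in the camera images.
- unit: fixed drill bit cabinet: grey base 200 deep x 290 wide x 79 high, aluminium rims to 130, upright drill bits behind the flap to about 190. Origin on the bench at the middle of the foot of its front face. x points into the cabinet (away from the robot), y left as seen facing the front, z up; supports and flap come out towards -x. Place and yaw vary
- flap_hinge (a point): middle of the flap's hinge line, on the cabinet's front face, 75 mm above the bench; the hinge runs along the cabinet's y; axes as the cabinet's. The hinge is lightly stiff: let go, the flap stays where it is below about 0.2 rad but falls from farther down. Only the supports stop it at level; without them it sags on, and if one is not fully out it strikes the red tab
- flap (a joint): angle of the aluminium flap (240 wide, 150 from hinge to free edge, 12 thick, 0.45 kg): 0 = upright (closed), 1.571 = level, folded down towards the cabinet's -x; end stop 2.3. Starts 0 to 0.08. Its outer face passes through the hinge line and becomes its underside; the thickness lies behind, then above it
- flap_bar (a point): middle of the flap's black round bar handle, 12 in diameter, 110 long, parallel to the hinge, 45 mm beyond the flap's free edge on a leg at each end. It lies 195 mm from the hinge along the flap and 6 mm behind its outer face: 270 mm above the bench when upright, 81 when level. Axes are the flap's: z from hinge to bar, y along the bar
- support_left (a joint): travel of the left (cabinet +y) support bar, 0 = pushed in, 0.13 = fully out (stop), towards the cabinet's -x. Starts 0 to 0.03. Slides with about 2 N friction and stays where left. Steel bar 16 wide, 25 high, top 74 mm above the bench, 105 mm left of the cabinet's middle
- support_right (a joint): the same for the right (cabinet -y) support, 105 mm right of the middle
- support_left_tab (a point): grasp point on the upright red tab at the front end of the left support: 90 mm above the bench; the tab is 24 long (cabinet x) x 16 thick (cabinet y), the same thickness as the bar beneath it, its top 105 mm above the bench. Its centre lies 70 mm in front of the cabinet's front face when pushed in, 200 mm when fully out
- support_right_tab (a point): the same on the right support
- hex_holder: black plastic hex key holder, a block 90 (its x) x 40 (its y) x 80 high, 0.3 kg, with key ends standing on it up to 94 mm high; origin at the centre of its underside, z up. It starts standing in front of the cabinet, in the way of the supports or the flap, at any yaw
- plug_bin: bystander: orange open bin of rubber wall plugs, 100 (x) x 80 (y) x 80 high, origin at the centre of its underside; leave it alone
- clamp: bystander: green plastic clamp lying flat, within 52 mm of its origin (centre of underside) in x and 36 mm in y, 24 high; leave it alone
- level: bystander: stainless steel spirit level standing on its long edge, 180 (x) x 23 (y) x 46 high, origin at the centre of its underside; leave it alone
- screwdriver: bystander: blue screwdriver lying along its x, 180 long, about 30 thick, origin under its middle; leave it alone
Mind the look-alikes: they are no part of the job. Of the things that look like the hex_holder, take the one that is farthest from the robot's base at the start.

How it is judged:
By the outcome, as a careful person would: the job done as asked, in the order asked, and still so for the second after the job is handed in, with the robot touching nothing.
It also fails if it takes over 72 s, if anything falls off the work surface, if the arm or the gripper's body presses on something with over 40 N, if the wrist force passes 120 N, or if a joint passes its speed limit or range.

## Working session

There is one attempt and no reset: what is moved stays moved. The work goes in short steps, each a Python script; the robot and the scene stay as the last script left them, time stands still between calls to the robot, and variables do not carry over. Pictures are saved under pics/ and viewed, and the job is handed in when it is done.

```bash
ls; mkdir -p pics
python3 - <<'E'
from plant import ctrl,sensors,optics
import cv2,numpy as np
for n in("side","top"):
    p,d=optics.grab_frame(n); cv2.imwrite(f"pics/{n}0.png",p[:,:,::-1]); np.save(f"pics/{n}0.npy",d)
    c=optics.camera_params(n); print(n,c["mtx"].tolist(),c["R"].tolist(),c["t"].tolist())
print(sensors.read_state()["t"],ctrl.tcp_to_tips, optics.camera_params("wrist"))
E
```

```text
pics
side [[531.8874186171456, 0.0, 315.89359528233024], [0.0, 531.8874186171456, 234.7795765448118], [0.0, 0.0, 1.0]] [[-0.9062945590985524, -0.4225731788195752, -0.007879130071293587], [-0.24229963358590687, 0.5347551373333179, -0.8095232119338885], [0.3462962022784776, -0.7317573721104172, -0.5870349978064]] [518.9699817074898, 267.4607713585437, 1223.9367602312645]
top [[491.9171514750448, 0.0, 320.7379884279773], [0.0, 491.9171514750448, 239.47287710088386], [0.0, 0.0, 1.0]] [[0.01013177053478369, -0.9995515074635707, -0.028180332736393206], [-0.9992901781065625, -0.009098492888849426, -0.03655622199990101], [0.03628342825016652, 0.02853070897217418, -0.998934187762117]] [38.993084773870535, 558.0280525420718, 1351.1785068072545]
0.1 25.0 {'mtx': array([[350.05825079,   0.        , 321.34989207],
       [  0.        , 350.05825079, 246.56371385],
       [  0.        ,   0.        ,   1.        ]]), 'T_tool_cam': array([[ 1.19328616e-03, -9.51493218e-01, -3.07667405e-01,
         7.91589635e+01],
       [ 9.99999287e-01,  1.15182120e-03,  3.16365173e-04,
         4.18765098e-01],
       [ 5.33585218e-05, -3.07667563e-01,  9.51493914e-01,
        -1.44751881e+02],
       [ 0.00000000e+00,  0.00000000e+00,  0.00000000e+00,
         1.00000000e+00]])}
```

View pics/top0.png

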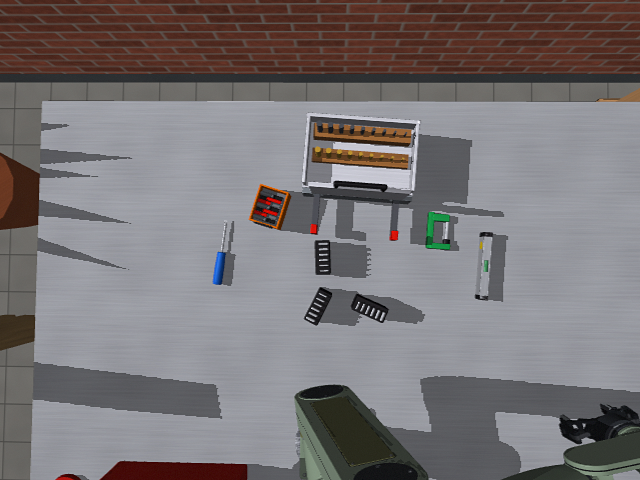

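View pics/side0.png

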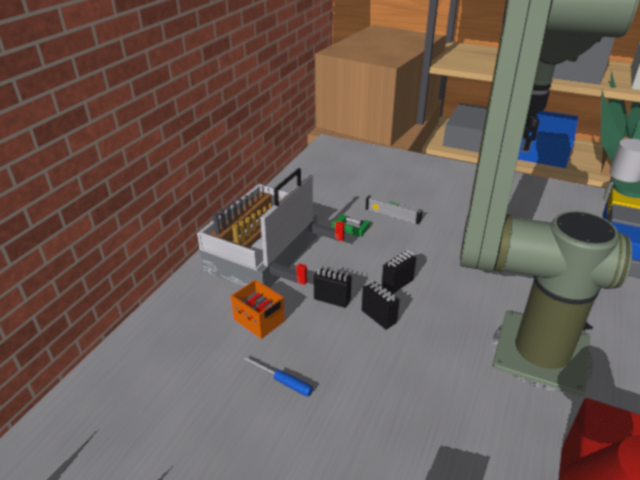

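Three holders appear in the top view, at about (322,258), (318,306) and (370,307). The one at (322,258) lies deepest and in front of the left support, so it looks like the farthest. I'll check this with measurements and an enlarged crop.

```bash
cat > h.py <<'E'
import numpy as np,cv2
from plant import ctrl,sensors,optics
def cloud(n,d):
    c=optics.camera_params(n);v,u=np.mgrid[:480,:640]
    K=c["mtx"];P=np.stack([(u-K[0,2])/K[0,0]*d,(v-K[1,2])/K[1,1]*d,d],-1)
    return (P-c["t"])@c["R"]   # R^T (p-t)
def pix(n,u,v,z):  # pixel ray at height z
    c=optics.camera_params(n);r=c["R"].T@np.linalg.solve(c["mtx"],[u,v,1.]);o=-c["R"].T@c["t"]
    return o+r*(z-o[2])/r[2]
def down(yaw):  # tool x at yaw, z down
    c,s=np.cos(yaw),np.sin(yaw);return np.array([[c,s,0],[s,-c,0],[0,0,-1.]])
E
python3 - <<'E'
from h import *
im=cv2.imread("pics/top0.png");d=np.load("pics/top0.npy");W=cloud("top",d)
cv2.imwrite("pics/crop0.png",cv2.resize(im[175:335,240:440],None,fx=4,fy=3.75,interpolation=cv2.INTER_CUBIC)[:600])
for (u,v) in [(322,258),(318,306),(370,307)]:
    s=W[v-30:v+30,u-30:u+30].reshape(-1,3); m=(s[:,2]>72)&(s[:,2]<105)&(np.hypot(*(s[:,:2]-pix("top",u,v,80)[:2]).T)<60)
    s=s[m]; c,sz,a=cv2.minAreaRect(s[:,:2].astype(np.float32)); print(u,v,"c",c,sz,a,np.hypot(*c),"z",np.percentile(s[:,2],[5,50,95]))
hsv=cv2.cvtColor(im,cv2.COLOR_BGR2HSV);r=((hsv[...,0]<6)|(hsv[...,0]>174))&(hsv[...,1]>180)&(hsv[...,2]>120)
n,l,st,ct=cv2.connectedComponentsWithStats(r.astype(np.uint8))
for i in range(1,n):
    u,v=ct[i]
    if st[i,4]>20 and 220<v<250:
        s=W[l==i];t=s[s[:,2]>98];print("red",ct[i],st[i],"top",t.mean(0).round(1),t.min(0).round(1),t.max(0).round(1))
# flap / bar points
s=W[175:205,300:425].reshape(-1,3)
b=s[s[:,2]>245];print("bar",len(b),b.mean(0),b.min(0),b.max(0)); x=b[:,1];print(np.polyfit(b[:,1],b[:,0],1))
f=s[(s[:,2]>200)&(s[:,2]<238)];print("flap edge",len(f),f.min(0),f.max(0),f.mean(0))
# cabinet rims
s=W[105:205,295:425].reshape(-1,3);m=(s[:,2]>125)&(s[:,2]<134);print("rim",cv2.minAreaRect(s[m][:,:2].astype(np.float32)))
for n,u,v in[("bin",270,206),("clamp",438,230),("level",485,266)]:
    s=W[v-35:v+35,u-22:u+22].reshape(-1,3);s=s[s[:,2]>15];print(n,s.min(0).round(),s.max(0).round())
E
```

```text
322 258 c (509.2513427734375, 38.693687438964844) (89.98135375976562, 39.55691909790039) 2.3847222328186035 510.7192296792568 z [76.35896694 81.66118572 95.83978417]
318 306 c (378.6021423339844, 49.52748107910156) (38.67280960083008, 89.98390197753906) 63.97037887573242 381.8279109257511 z [76.71759348 81.31906796 96.00943325]
370 307 c (374.87451171875, -86.8317642211914) (89.94990539550781, 40.11837387084961) 66.5901870727539 384.7994994982917 z [75.97013191 81.05029161 95.73858582]
red [313.33962264 228.09433962] [310 224   7   9  53] top [582.   60.1 129.9] [508.2   5.5 101.6] [ 594.    69.6 1371.2]
red [393.76119403 235.14925373] [390 231   8   9  67] top [ 567.1 -146.7  105. ] [ 557.  -154.4   98.4] [ 578.  -138.9  110.8]
bar 324 [657.55066265 -44.74929866 366.38864752] [ 508.21149462 -110.51993465  250.33129412] [ 679.99689155   10.70699828 1371.23663969]
[-4.43090447e-01  6.37722676e+02]
flap edge 503 [ 658.59957065 -169.26122272  200.00306956] [686.73433552  69.89122782 237.77224993] [670.11119788 -50.54042857 222.37675486]
rim ((768.566162109375, -56.716583251953125), (287.85223388671875, 202.14805603027344), 85.81292724609375)
bin [508.   6.  17.] [ 701.  235. 1371.]
clamp [ 508. -307.   15.] [ 635.    6. 1371.]
level [ 399. -416.   15.] [ 582.    6. 1371.]
```

View pics/crop0.png

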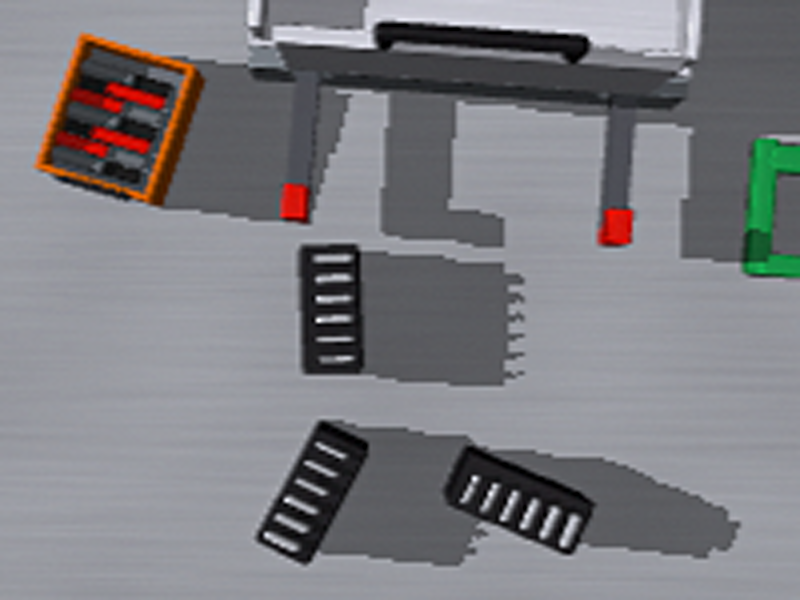

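Farthest is the holder at (322,258): 511 mm from the base, against 382 and 385 mm. It measures 90×40 with its top at 80, and it stands just in front of the left red tab, so it is the one. Next I'll refine the cabinet pose and the free spot to place it.

Run:
```python
from h import *
d=np.load("pics/top0.npy");W=cloud("top",d);W[d==0]=np.nan
yaw=np.radians(85.81-90);X=np.array([np.cos(yaw),np.sin(yaw)]);Y=np.array([-X[1],X[0]])
s=W[170:205,300:425].reshape(-1,3)
b=s[(s[:,2]>255)&(s[:,2]<290)];b=b[np.abs(b[:,0]-b[:,0].mean())<20];p=np.polyfit(b[:,1],b[:,0],1);print("bar",len(b),b.mean(0),b.min(0),b.max(0),"yaw",-np.degrees(np.arctan(p[0])))
f=s[(s[:,2]>215)&(s[:,2]<232)];print("flap top",cv2.minAreaRect(f[:,:2].astype(np.float32)),np.median(f[:,2]))
s=W[105:205,295:425].reshape(-1,3);m=(s[:,2]>125)&(s[:,2]<134);q=s[m][:,:2]
O=np.array([768.57,-56.72])-100*X;print("O",O, "X",X)
for (a,e) in [((308,222,320,236),0),((387,229,400,242),0)]:
    q=W[a[1]:a[3],a[0]:a[2]].reshape(-1,3);q=q[(q[:,2]>99)&(q[:,2]<112)];r=(q[:,:2]-O);print("tab cab",np.c_[r@X,r@Y].min(0),np.c_[r@X,r@Y].max(0))
print("screwdriver",pix("top",218,268,15),pix("top",229,222,15),"bin",pix("top",270,206,80),"binleftlow",pix("top",250,222,80))
st=sensors.read_state();print(st["eef_rot"].round(2).tolist(),st["eef_pos"])
def ik(n,p,y):
    q=ctrl.solve_ik(p,down(y));print(n,None if q is None else np.round(q,2).tolist())
t=np.radians(2.4)
ik("hold",[509,39,66],t);ik("hold180",[509,39,66],t+np.pi)
ik("place",[400,165,66],t);ik("place180",[400,165,66],t+np.pi)
for y in(yaw,yaw+np.pi):
    ik("tabL",[582,62,96],y);ik("tabLo",[475,70,96],y);ik("tabRo",[460,-140,96],y)
for y in(yaw+np.pi/2,yaw-np.pi/2):
    ik("bar",[672,-49,276],y);ik("barlev",[474,-35,87],y)
```

```text
bar 293 [671.14751235 -49.70988385 275.3300239 ] [ 661.86674892 -110.51993465  256.74262296] [679.99689155  10.66729014 282.61877684] yaw -3.915866682115915
flap top ((672.5123291015625, -49.72718811035156), (240.1513671875, 12.765371322631836), 85.9677505493164) 225.50738888195622
O [668.83727555 -49.41358682] X [ 0.99732724 -0.07306413]
tab cab [-105.83989762   96.81404386] [-82.44027956 112.68177499]
tab cab [-104.79506679 -112.8466877 ] [-83.14504892 -96.69433829]
screwdriver [475.79928817 328.16642685  15.        ] [603.72488046 299.6891542   15.        ] bin [642.3801443  177.37508734  80.        ] binleftlow [599.59923195 229.7964832   80.        ]
[[0.96, 0.29, -0.0], [0.29, -0.96, 0.0], [0.0, -0.0, -1.0]] [ 166.95661849 -549.49246515  228.10725784]
hold [-0.09, 0.27, 1.84, -0.0, 1.03, 1.44]
hold180 [-0.09, 0.27, 1.84, -0.0, 1.03, -1.71]
place [0.19, 0.12, 2.02, -0.0, 1.0, 1.72]
place180 [0.19, 0.12, 2.02, -0.0, 1.0, -1.42]
tabL [-0.04, 0.37, 1.63, -0.0, 1.14, 1.6]
tabLo [-0.03, 0.17, 1.89, -0.0, 1.08, 1.61]
tabRo [-0.48, 0.17, 1.89, -0.0, 1.08, 1.17]
tabL [-0.04, 0.37, 1.63, -0.0, 1.14, -1.54]
tabLo [-0.03, 0.17, 1.89, -0.0, 1.08, -1.53]
tabRo [-0.48, 0.17, 1.89, -0.0, 1.08, -1.97]
bar [-0.2, 0.39, 1.22, -0.0, 1.54, -0.13]
barlev [-0.26, 0.17, 1.91, -0.0, 1.06, -0.18]
bar None
barlev None
```

```bash
cat >> h.py <<'E'
YAW=np.radians(-4.05);CX=np.array([np.cos(YAW),np.sin(YAW),0]);CY=np.array([-CX[1],CX[0],0]);O=np.array([669.,-49.4,0])
def cab(x,y,z): return O+x*CX+y*CY+[0,0,z]
def st(tag=""):
    s=sensors.read_state();print(tag,"t",round(s["t"],2),"pos",s["eef_pos"].round(1),"F",s["force"].round(1),"w",round(s["grip_width"],1),flush=True);return s
def snap(n,f,box=None,k=1):
    p,d=optics.grab_frame(n);i=p[:,:,::-1]
    if box: i=cv2.resize(i[box[1]:box[3],box[0]:box[2]],None,fx=k,fy=k,interpolation=cv2.INTER_CUBIC)
    cv2.imwrite("pics/"+f,i);d=d.copy();W=cloud(n,d);W[d==0]=np.nan;return W
E
python3 - <<'E'
from h import *
R=down(np.radians(2.4)+np.pi)
ctrl.move_ptp([509,39,190],R);st()
ctrl.gripper_to(85,40)
ctrl.move_l([509,39,66],vel=120,threshold=15);st("down")
ctrl.gripper_to(20,40);st("grip")
ctrl.move_l([509,39,176],vel=120);s=st("lift")
snap("side","a1.png")
E
```

```text
t 2.52 pos [509.2  38.3 190.1] F [0.2 0.2 1. ] w 85.2
down t 3.92 pos [509.9  38.9  66.8] F [-0.3 -0.2  0.6] w 85.3
grip t 4.42 pos [509.6  38.8  66.7] F [-0.7 -1.3  3.8] w 38.9
lift t 5.48 pos [508.   39.1 174.8] F [-0.5 -0.1 -3.4] w 38.9
```

View pics/a1.png

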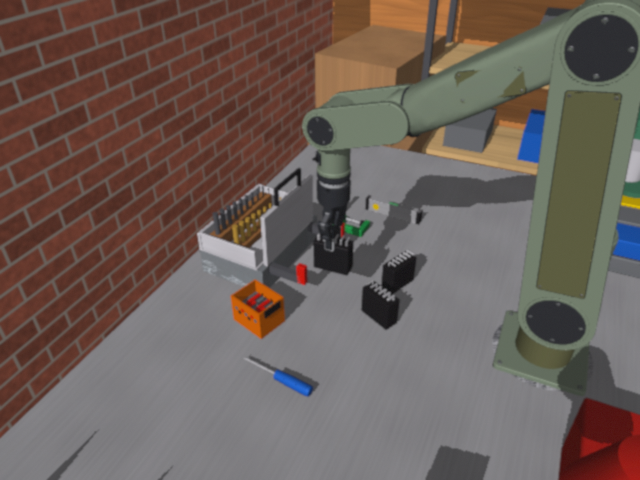

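The picture shows the holder at (333,255) gripped upright and off the bench. Its support force is about 3.4 N, and its neighbours have not moved. Next I'll place it in the free area on the left.

Run:
```python
from h import *
R=down(np.radians(2.4)+np.pi)
ctrl.move_l([400,180,176],vel=150);
ctrl.move_l([400,180,80],vel=120);st()
print(ctrl.move_l([400,180,65],vel=25,threshold=6));st("down")
ctrl.gripper_to(70);ctrl.hold(.1)
ctrl.move_l([400,180,190],vel=200)
ctrl.gripper_to(50)
Rt=down(YAW+np.pi)
ctrl.move_ptp(cab(-94,104.7,170),Rt);st("above L")
W=snap("top","a2.png",(200,170,520,330),2.5)
```

```text
t 7.83 pos [400.9 180.1  80.7] F [-0.6  0.5 -3. ] w 39.0
True
down t 8.37 pos [399.8 179.9  66.6] F [-1.4  0.3  4.6] w 39.2
above L t 10.86 pos [581.6  62.4 169.7] F [-0.4  0.5 -0.7] w 50.2
```

View pics/a2.png

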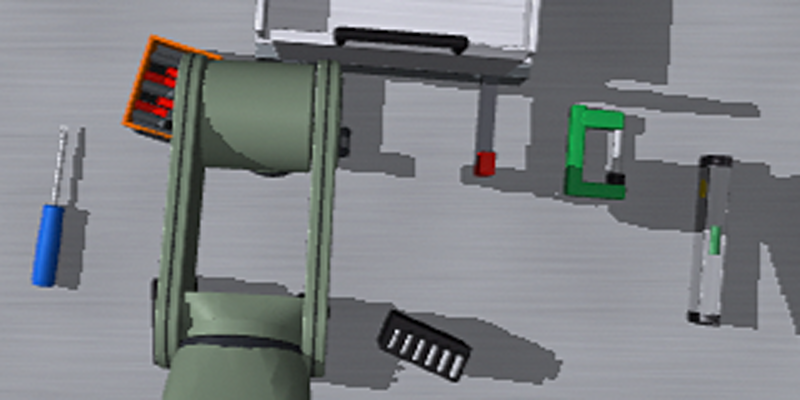

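The arm hides the left support and the placed holder, so I'll check the holder later. The right tab is at (485,163) in this crop, and the clamp and level have not moved. Now I'll pull the left support.

Run:
```python
from h import *
print(ctrl.move_l(cab(-94,104.7,96),vel=100,threshold=12));st("down")
ctrl.gripper_to(5,50);st("grip")
ctrl.move_l(cab(-190,104.7,96),vel=100);st("-190")
print(ctrl.move_l(cab(-208,104.7,96),vel=30,threshold=14));s=st("stop");print((s["eef_pos"]-O)@CX)
ctrl.gripper_to(50);ctrl.hold(.1);st("rel")
ctrl.move_l(cab(-200,104.7,180),vel=150)
Rt=down(YAW+np.pi)
ctrl.move_ptp(cab(-94,-104.7,170),Rt);st("above R")
W=snap("top","a3.png",(200,170,520,330),2.5)
q=W[230:300,295:330].reshape(-1,3);q=q[(q[:,2]>99)&(q[:,2]<110)];r=q-O;print(len(r),"tabL",(r@CX).min(),(r@CX).max(),(r@CY).min(),(r@CY).max())
```

```text
False
down t 11.8 pos [583.3  61.7  96.7] F [-0.   0.5 -0.3] w 49.9
grip t 12.21 pos [583.3  61.4  97. ] F [-1.1 -0.4  3.6] w 13.9
-190 t 13.32 pos [486.5  68.2  97. ] F [-1.6 -2.4  8.7] w 13.7
True
stop t 13.77 pos [477.6  68.8  97.1] F [1.  0.1 1. ] w 13.7
-199.30807103902967
rel t 14.3 pos [479.1  68.3  97.6] F [ 0.5 -0.5 -0. ] w 50.2
above R t 15.93 pos [ 567.1 -145.9  169.1] F [0.  0.9 0.5] w 50.1
52 tabL -211.45338195456787 -188.2679021892586 98.18583385241342 112.71171183284626
```

View pics/a3.png

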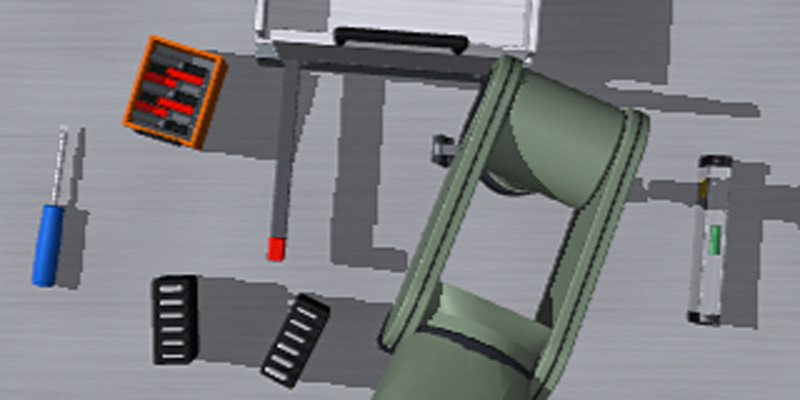

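The holder stands upright at (174,320) in the crop. The left tab is at (276,249), 200 mm out. Now I'll pull the right one, then tug both again at the stops.

Run:
```python
from h import *
print(ctrl.move_l(cab(-94,-104.7,96),vel=100,threshold=12));st("down")
ctrl.gripper_to(5,50);st("grip")
ctrl.move_l(cab(-190,-104.7,96),vel=100);st("-190");ctrl.hold(.2);st("settled")
print(ctrl.move_l(cab(-210,-104.7,96),vel=30,threshold=25));s=st("stop");print((s["eef_pos"]-O)@CX)
ctrl.gripper_to(50);ctrl.hold(.1);st("rel")
ctrl.move_l(cab(-200,-104.7,180),vel=150)
ctrl.move_l(cab(-200,104.7,180),vel=200)
ctrl.move_l(cab(-200,104.7,96),vel=120,threshold=15)
ctrl.gripper_to(5,50);ctrl.hold(.1);s=st("grip");print((s["eef_pos"]-O)@CX)
print(ctrl.move_l(cab(-210,104.7,96),vel=25,threshold=25));s=st("stop");print((s["eef_pos"]-O)@CX)
ctrl.gripper_to(50);ctrl.hold(.1)
ctrl.move_l(cab(-200,104.7,200),vel=150)
ctrl.move_ptp(cab(-80,0,340),down(YAW+np.pi/2));st()
W=snap("top","a4.png",(200,170,520,330),2.5)
for u0,u1 in((295,330),(375,410)):
    q=W[230:300,u0:u1].reshape(-1,3);q=q[(q[:,2]>99)&(q[:,2]<110)];r=q-O
    if len(r): print(len(r),"tab",(r@CX).min(),(r@CX).max(),(r@CY).min(),(r@CY).max())
W=snap("side","a4s.png")
```

```text
False
down t 16.88 pos [ 568.5 -147.4   96.7] F [ 0.6 -0.1 -0. ] w 49.7
grip t 17.28 pos [ 568.5 -148.1   97.1] F [-0.6 -2.6  2.8] w 14.3
-190 t 18.39 pos [ 471.8 -141.3   97.1] F [-0.9 -4.   6.9] w 13.9
settled t 18.59 pos [ 471.8 -141.3   97. ] F [-0.9 -3.4  8.6] w 14.0
True
stop t 19.1 pos [ 462.9 -140.7   97.1] F [ 2.  -0.3  0.7] w 14.0
-199.17022831400806
rel t 19.63 pos [ 464.4 -142.2   98.1] F [ 0.5  0.6 -0.7] w 49.9
grip t 22.89 pos [477.7  68.8  97.1] F [-1.  -1.8  5.7] w 14.3
-199.13933134943326
True
stop t 23.19 pos [477.7  68.8  97.1] F [ 1.7 -1.1 -0.2] w 13.7
-199.2140650037644
 t 25.81 pos [588.6 -43.4 338.6] F [-0.1  0.2 -0.5] w 49.9
51 tab -211.43188672911097 -188.21133682021562 97.0477179035698 112.72259850007539
2 tab -209.39334210998453 -206.86020267414554 -112.49526462242868 -112.34437662985476
```

View pics/a4.png

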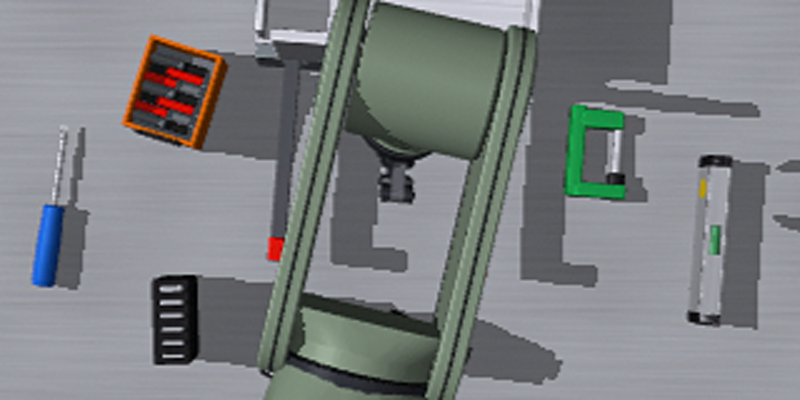

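View pics/a4s.png

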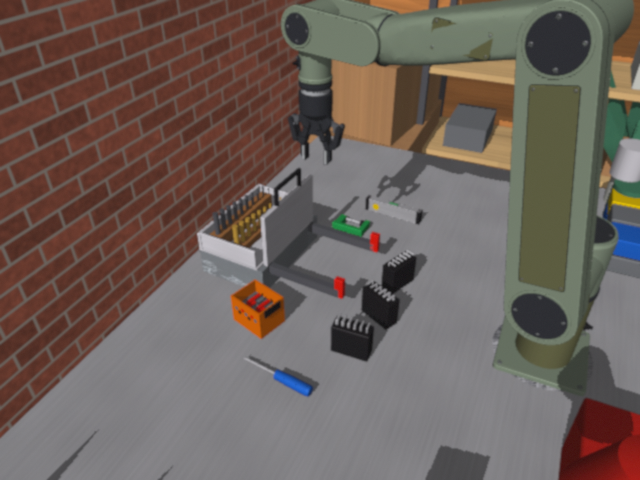

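In the side view both supports are fully out, with tabs at (340,287) and (375,241). Re-tugging the left one moved it 0 mm, so it is at its stop. The holder stands at (352,337), clear of the flap and supports. Next I'll grasp the bar.

Run:
```python
from h import *
R=down(YAW+np.pi/2)
ctrl.move_l(cab(2,0,340),rot=R,vel=150)
print(ctrl.move_l(cab(2,0,276.5),vel=80,threshold=10));st("down")
ctrl.gripper_to(4,25);ctrl.hold(.15);s=st("grip");r=s["eef_pos"]-O;print(r@CX,r@CY)
W=snap("side","a5.png",(220,100,420,250),4)
```

```text
False
down t 27.55 pos [671.4 -49.6 277.2] F [ 0.2 -0.3 -0.7] w 50.1
grip t 28.2 pos [671.  -49.6 276.5] F [1.4 1.4 0.1] w 4.1
1.982467832840121 -0.01033396794955207
```

View pics/a5.png

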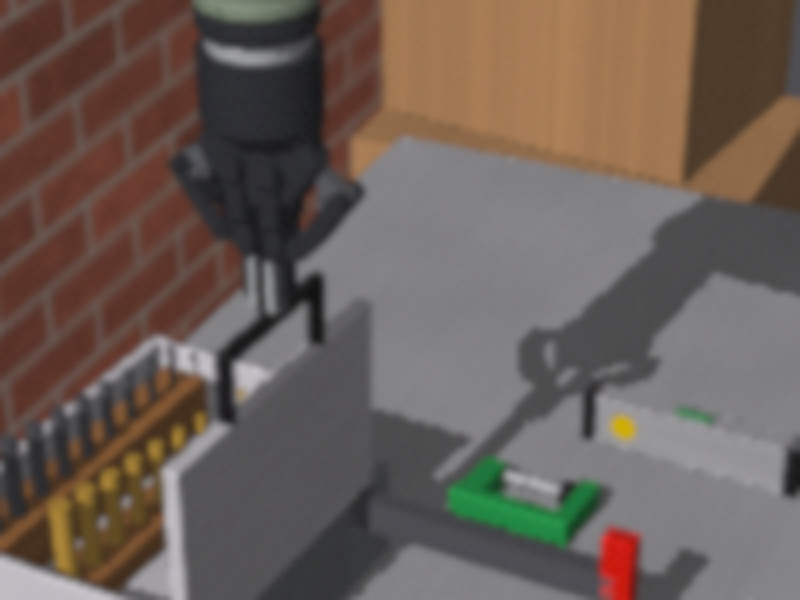

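The grip width went to 4 mm, so the 12 mm bar may not be between the pads. I'll look closer.

Run:
```python
from h import *
W=snap("wrist","a6.png")
p,d=optics.grab_frame("side");cv2.imwrite("pics/a6s.png",cv2.resize(p[150:210,255:335,::-1],None,fx=9,fy=9,interpolation=cv2.INTER_CUBIC))
W=cloud("side",d)
for u,v in((287,178),(294,174),(284,181),(298,172),(275,190)):print(u,v,((W[v,u]-O)@CX).round(1),((W[v,u]-O)@CY).round(1),W[v,u,2].round(1))
st()
```

```text
Traceback (most recent call last):
  File "h.py", line 19, in snap
    cv2.imwrite("pics/"+f,i);d=d.copy();W=cloud(n,d);W[d==0]=np.nan;return W
                                          ~~~~~^^^^^
  File "h.py", line 6, in cloud
    return (P-c["t"])@c["R"]   # R^T (p-t)
              ~^^^^^
KeyError: 't'
```

View pics/a6.png

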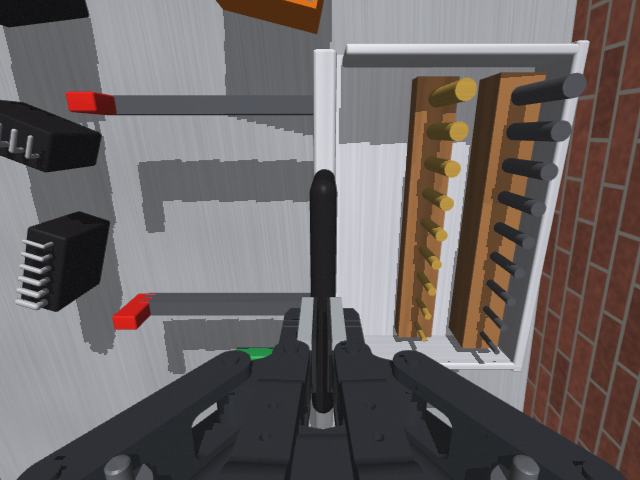

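In the wrist view the bar (at (322,290), running down to (322,410)) does pass between the pads. The width reading equals my 4 mm command, so I'll close fully and see whether the grip takes hold.

Run:
```python
from h import *
ctrl.gripper_to(0,25);ctrl.hold(.15);st("close")
p,d=optics.grab_frame("wrist");cv2.imwrite("pics/a7.png",cv2.resize(p[270:430,240:400,::-1],None,fx=3.7,fy=3.7,interpolation=cv2.INTER_CUBIC))
```

```text
close t 28.67 pos [671.  -49.6 276.5] F [-0.4  0.2  0.7] w -0.1
```

View pics/a7.png

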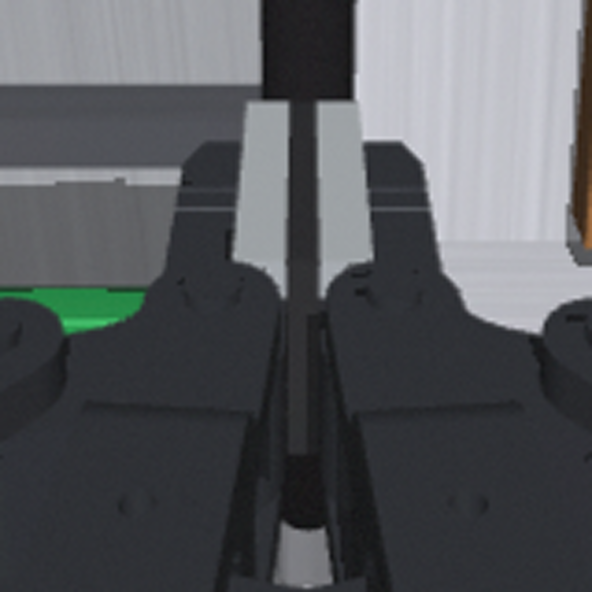

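Run:
```python
from h import *
p,d=optics.grab_frame("side");cv2.imwrite("pics/a8s.png",cv2.resize(p[145:225,245:345,::-1],None,fx=7,fy=7,interpolation=cv2.INTER_CUBIC))
W=cloud("side",d)-O
for u,v in((280,180),(285,176),(290,173),(296,171),(300,170),(299,178),(287,170),(287,166)):print(u,v,(W[v,u]@CX).round(1),(W[v,u]@CY).round(1),W[v,u,2].round(1))
pw,dw=optics.grab_frame("wrist");T=optics.camera_params("wrist")["T_tool_cam"];K=optics.camera_params("wrist")["mtx"];s=st()
for u,v in((322,180),(322,220),(322,270),(322,290),(310,310),(335,310),(310,330),(322,330),(322,405)):
    z=dw[v,u];c=np.array([(u-K[0,2])/K[0,0]*z,(v-K[1,2])/K[1,1]*z,z,1]);t=(T@c)[:3];w=s["eef_rot"]@t+s["eef_pos"]-O;print(u,v,"tool",t.round(1),"cab",(w@CX).round(1),(w@CY).round(1),w[2].round(1))
```

```text
280 180 274.3 -372.0 2.4
285 176 2.2 12.1 284.3
290 173 -8.7 5.7 292.5
296 171 0.2 -37.2 274.7
300 170 -3.1 -51.5 271.5
299 178 0.2 -50.9 247.3
287 170 -3.7 10.9 302.1
287 166 -2.0 7.5 311.1
 t 28.82 pos [671.  -49.5 276.5] F [0.3 0.  0.1] w 0.2
322 180 tool [59.9  0.7  4.8] cab 2.7 59.9 271.7
322 220 tool [43.7  0.7 -0.2] cab 2.7 43.7 276.7
322 270 tool [20.7  0.7  0.4] cab 2.7 20.7 276.2
322 290 tool [10.9  0.7  0.5] cab 2.7 10.9 276.0
310 310 tool [ 10.3  -4.2 -17.2] cab -2.2 10.3 293.7
335 310 tool [ 10.8   5.9 -18.2] cab 7.9 10.8 294.7
310 330 tool [ 10.6  -3.7 -33. ] cab -1.7 10.6 309.5
322 330 tool [ 10.3   0.7 -32.5] cab 2.7 10.3 309.0
322 405 tool [-53.2   0.9   0.3] cab 2.8 -53.2 276.2
```

View pics/a8s.png

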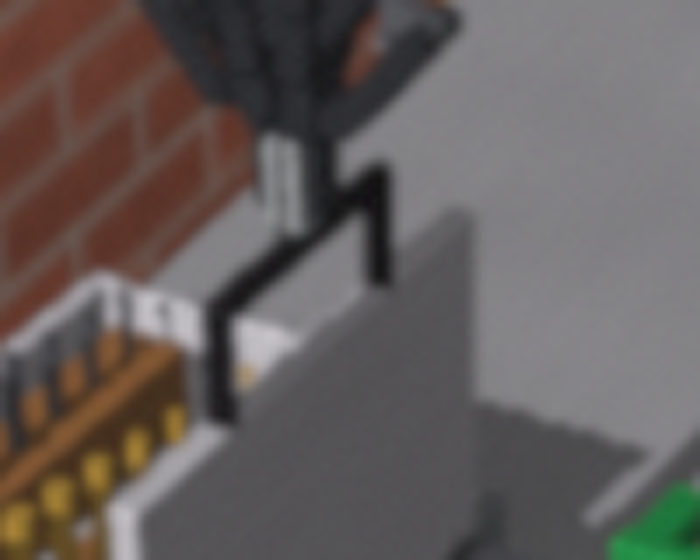

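Run:
```python
from h import *
print(ctrl.tcp_to_tips)
def tips(tag):
    pw,dw=optics.grab_frame("wrist");c=optics.camera_params("wrist");T=c["T_tool_cam"];K=c["mtx"];st(tag)
    v,u=np.mgrid[:480,:640];P=np.stack([(u-K[0,2])/K[0,0]*dw,(v-K[1,2])/K[1,1]*dw,dw],-1)@T[:3,:3].T+T[:3,3];P[dw==0]=np.nan
    for uu in (306,312,332,338):print(uu,[P[r,uu].round(0).tolist() for r in range(292,316,3)])
    np.save(f"pics/{tag}.npy",P);cv2.imwrite(f"pics/{tag}.png",pw[:,:,::-1])
tips("shut")
ctrl.gripper_to(30);ctrl.move_l(cab(2,0,330),vel=120);tips("w30")
```

```text
25.0
shut t 28.87 pos [671.  -49.5 276.5] F [-0.4 -0.1 -0.4] w 0.0
306 [[-121.0, -20.0, 277.0], [-98.0, -17.0, 220.0], [-98.0, -17.0, 213.0], [11.0, -6.0, -11.0], [11.0, -6.0, -13.0], [10.0, -6.0, -14.0], [11.0, -6.0, -18.0], [11.0, -6.0, -20.0]]
312 [[8.0, -4.0, 5.0], [7.0, -4.0, 4.0], [11.0, -4.0, -8.0], [11.0, -4.0, -10.0], [11.0, -3.0, -13.0], [11.0, -3.0, -16.0], [11.0, -3.0, -18.0], [11.0, -3.0, -21.0]]
332 [[9.0, 5.0, 2.0], [8.0, 5.0, 1.0], [11.0, 5.0, -8.0], [11.0, 5.0, -10.0], [10.0, 5.0, -12.0], [10.0, 5.0, -14.0], [10.0, 5.0, -17.0], [10.0, 5.0, -19.0]]
338 [[-83.0, 18.0, 197.0], [-87.0, 19.0, 197.0], [-90.0, 19.0, 197.0], [-94.0, 19.0, 198.0], [-98.0, 19.0, 197.0], [-101.0, 19.0, 197.0], [6.0, 8.0, -10.0], [11.0, 7.0, -21.0]]
w30 t 29.92 pos [670.5 -49.4 328.9] F [-0.6  0.4 -1.4] w 29.6
306 [[-112.0, -19.0, 257.0], [-151.0, -22.0, 329.0], [-155.0, -22.0, 329.0], [-161.0, -22.0, 330.0], [-166.0, -22.0, 331.0], [-171.0, -22.0, 330.0], [-176.0, -22.0, 330.0], [-181.0, -22.0, 330.0]]
312 [[-111.0, -11.0, 256.0], [-151.0, -13.0, 330.0], [-155.0, -13.0, 328.0], [-160.0, -13.0, 329.0], [-166.0, -13.0, 329.0], [-171.0, -13.0, 330.0], [-176.0, -13.0, 329.0], [-181.0, -13.0, 330.0]]
332 [[-17.0, 7.0, 58.0], [-20.0, 7.0, 59.0], [-22.0, 7.0, 58.0], [-24.0, 7.0, 58.0], [-26.0, 7.0, 59.0], [-28.0, 7.0, 58.0], [-134.0, 14.0, 251.0], [-138.0, 14.0, 251.0]]
338 [[-108.0, 21.0, 251.0], [-112.0, 21.0, 250.0], [-116.0, 21.0, 250.0], [-121.0, 22.0, 251.0], [-125.0, 22.0, 250.0], [-129.0, 22.0, 250.0], [-134.0, 22.0, 251.0], [-136.0, 22.0, 248.0]]
```

View pics/w30.png

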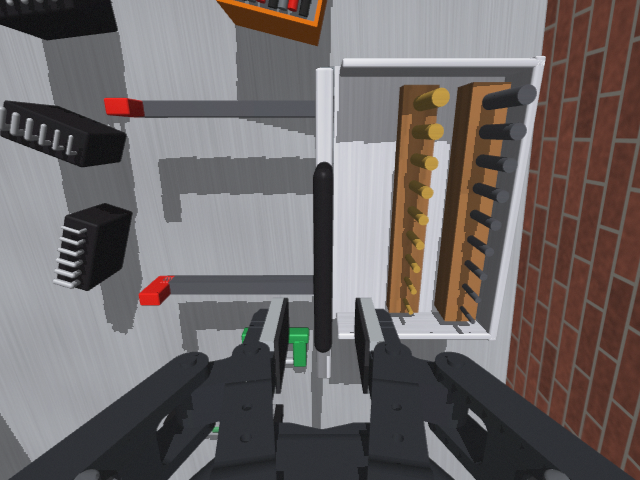

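The wrist-camera depths put the bar top at z=276, agreeing with the top camera. They also put the fingertips at tool z≈-8, not +25. The tips therefore stand about 33 mm higher than the stated TCP implies, and they closed above the bar. I'll go 33 mm lower, guarded by a force threshold, and close again.

Run:
```python
from h import *
ctrl.gripper_to(50)
ctrl.move_l(cab(2,0,275),vel=150)
print(ctrl.move_l(cab(2,0,243),vel=50,threshold=8));st("down")
ctrl.gripper_to(2,25);ctrl.hold(.15);s=st("grip")
p,d=optics.grab_frame("wrist");cv2.imwrite("pics/a9.png",p[:,:,::-1])
```

```text
False
down t 31.56 pos [671.1 -49.5 243.1] F [ 0.2 -0.4  0.1] w 50.1
grip t 32.13 pos [671.3 -49.6 243.5] F [ 0.7 -0.5  1.4] w 11.1
```

View pics/a9.png

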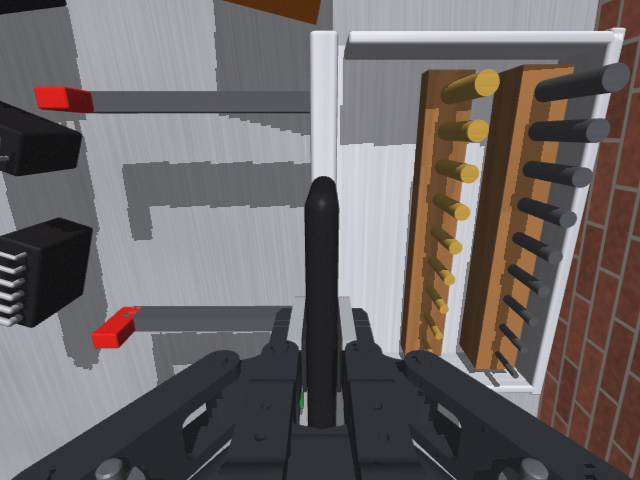

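The grip width is 11.1 mm, and the bar passes in front of the pads at (322,330), so it is held. I'll lower it along the arc in force-watched steps.

```bash
cat > low.py <<'E'
import sys
from h import *
a0,a1,n=float(sys.argv[1]),float(sys.argv[2]),int(sys.argv[3])
dr=float(sys.argv[4]) if len(sys.argv)>4 else 0.
for a in np.linspace(a0,a1,n+1)[1:]:
    ur=-np.sin(a)*CX+np.array([0,0,np.cos(a)])
    p=cab(6*np.cos(a)-195*np.sin(a),0,75+195*np.cos(a)+6*np.sin(a))+dr*ur+[0,0,-27]
    hit=ctrl.move_l(p,vel=50,threshold=25)
    s=sensors.read_state();F=s["force"];Fr=F@ur;ut=-np.cos(a)*CX-np.array([0,0,np.sin(a)])
    print(f"a {a:.2f} t {s['t']:.1f} Fr {Fr:.1f} Ft {F@ut:.1f} F {F.round(1)} w {s['grip_width']:.1f} err {(s['eef_pos']-p).round(1)} dr {dr:.1f} hit {hit}",flush=True)
    if hit or np.linalg.norm(F)>30 or s['grip_width']<9: print("STOP");break
    if abs(Fr)>6: dr+=np.clip(0.08*Fr,-1,1)
E
python3 low.py 0.02 0.5 5
```

```text
a 0.12 t 32.7 Fr 2.6 Ft 1.3 F [-1.6  0.4  2.4] w 11.1 err [-0.5  0.   0.3] dr 0.0 hit False
a 0.21 t 33.2 Fr 1.6 Ft 0.1 F [-0.5 -0.6  1.6] w 11.4 err [-0.9  0.  -0.5] dr 0.0 hit False
a 0.31 t 33.8 Fr 2.5 Ft 0.2 F [-1.  -0.5  2.3] w 11.2 err [-0.8  0.  -0.2] dr 0.0 hit False
a 0.40 t 34.3 Fr -1.4 Ft 0.7 F [-0.1 -0.5 -1.6] w 11.1 err [-0.8  0.  -0.8] dr 0.0 hit False
a 0.50 t 34.8 Fr -0.0 Ft 0.7 F [-0.7 -2.1 -0.3] w 10.9 err [-0.8  0.  -0.3] dr 0.0 hit False
```

```bash
python3 low.py 0.5 1.1 6
python3 - <<'E'
from h import *
snap("side","b1.png",(200,100,440,280),3.3)
E
```

```text
a 0.60 t 35.4 Fr -0.6 Ft 1.0 F [-0.5 -0.3 -1. ] w 11.5 err [-1.   0.1 -0.6] dr 0.0 hit False
a 0.70 t 35.9 Fr 0.4 Ft -0.0 F [-0.3 -0.7  0.4] w 11.4 err [-0.7  0.1 -0.6] dr 0.0 hit False
a 0.80 t 36.4 Fr -2.3 Ft 2.2 F [ 0.1 -0.8 -3.2] w 11.2 err [-0.7  0.1 -0.8] dr 0.0 hit False
a 0.90 t 37.0 Fr -2.2 Ft 2.7 F [-0.  -0.6 -3.4] w 10.9 err [-0.6  0.1 -0.7] dr 0.0 hit False
a 1.00 t 37.5 Fr -2.1 Ft 1.8 F [ 0.8 -0.2 -2.7] w 11.3 err [-0.4  0.1 -0.5] dr 0.0 hit False
a 1.10 t 38.1 Fr -3.3 Ft 2.1 F [ 2.  -0.1 -3.4] w 11.0 err [-0.3  0.1 -0.5] dr 0.0 hit False
```

View pics/b1.png

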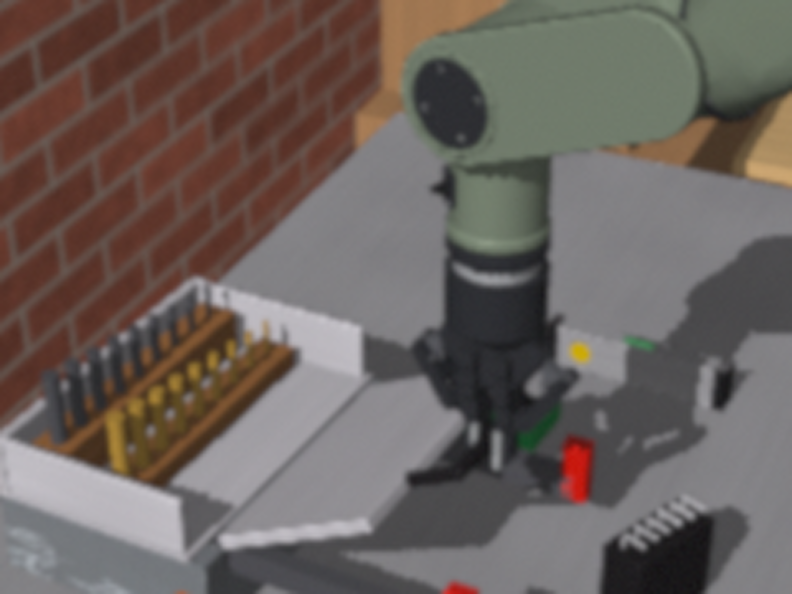

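```bash
python3 low.py 1.1 1.5 4; python3 low.py 1.5 1.572 3;  python3 - <<'E'
from h import *
st()
snap("side","b2.png",(200,100,440,280),3.3)
E
```

```text
a 1.20 t 38.6 Fr -2.3 Ft 1.3 F [ 1.6 -0.6 -2. ] w 10.8 err [-0.1  0.  -0.3] dr 0.0 hit False
a 1.30 t 39.2 Fr -2.4 Ft 1.1 F [ 2.  -0.1 -1.7] w 11.1 err [ 0.   0.  -0.3] dr 0.0 hit False
a 1.40 t 39.7 Fr -2.1 Ft 2.1 F [ 1.7  0.9 -2.5] w 10.9 err [-0.   0.  -0.3] dr 0.0 hit False
a 1.50 t 40.3 Fr -0.8 Ft 0.8 F [ 0.9  1.  -0.9] w 10.7 err [-0.  -0.  -0.3] dr 0.0 hit False
a 1.52 t 40.5 Fr -1.8 Ft 2.9 F [ 1.7  0.9 -3. ] w 11.3 err [-0.   0.  -0.2] dr 0.0 hit False
a 1.55 t 40.8 Fr -1.0 Ft 1.6 F [ 0.9 -0.6 -1.6] w 11.0 err [-0.   0.  -0.3] dr 0.0 hit False
a 1.57 t 41.0 Fr -1.1 Ft 2.3 F [ 1.1  0.8 -2.3] w 11.0 err [-0.1  0.  -0.3] dr 0.0 hit False
 t 41.02 pos [474.4 -35.6  53.5] F [ 1.1  0.8 -2.3] w 11.0
```

View pics/b2.png

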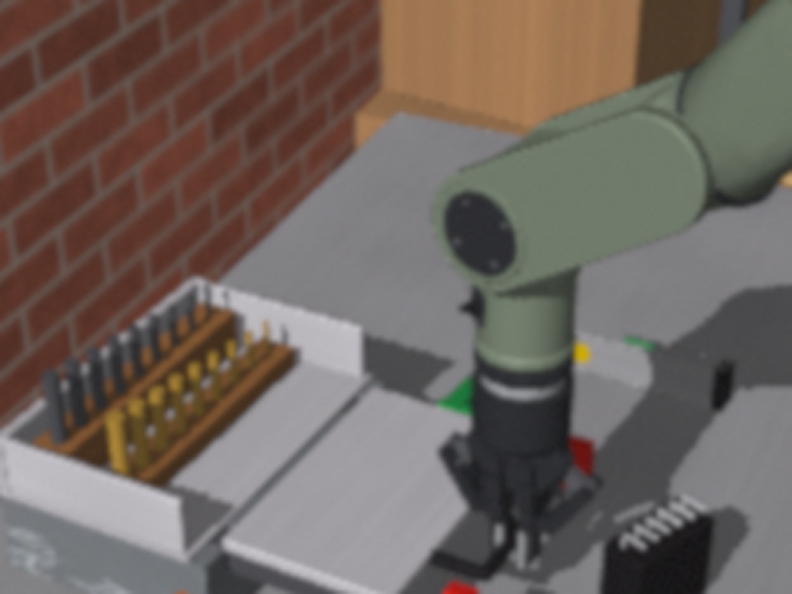

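The flap still hangs on the gripper, with Fz about −2.3 N. I'll lower it the last millimetres until the supports carry it.

Run:
```python
from h import *
s=st();p=s["eef_pos"].copy()
for k in range(8):
    hit=ctrl.move_l(cab(-195,0,54-(k+1)*0.8),vel=10,threshold=8);ctrl.hold(.15);s=st(str(hit))
    if s["force"][2]>6 or hit: break
```

```text
t 41.08 pos [474.5 -35.6  53.6] F [ 0.6  0.8 -1.6] w 10.9
False t 41.48 pos [474.4 -35.6  53.2] F [ 1.1  0.9 -1.1] w 11.3
False t 41.88 pos [474.4 -35.6  52.5] F [-1.3  0.5  1.6] w 11.3
False t 42.27 pos [474.4 -35.6  52.3] F [-2.7  0.8  7.1] w 11.1
```

Run:
```python
from h import *
ctrl.gripper_to(32);ctrl.hold(.1);st("open")
print(ctrl.move_l(cab(-195,0,170),vel=80,threshold=12));st("up")
ctrl.move_l(cab(-195,0,330),vel=200)
ctrl.set_joints([-1.427,0.207,1.542,0,1.393,-0.15]);st("home")
W=snap("top","c1.png",(200,110,520,340),2.5);W2=snap("side","c1s.png",(180,120,440,370),2.4)
q=W[190:280,295:425].reshape(-1,3);r=q-O;x=r@CX;y=r@CY;m=(x<-10)&(x>-145)&(abs(y)<115)&(r[:,2]>60)
A=np.c_[x[m],y[m],np.ones(m.sum())];c=np.linalg.lstsq(A,r[m,2],rcond=None)[0];print("plane",c,"z med",np.median(r[m,2]))
for u0,u1 in((295,330),(375,410)):
    t=W[230:300,u0:u1].reshape(-1,3);t=t[(t[:,2]>99)&(t[:,2]<112)]-O;print("tab",(t@CX).min(),(t@CX).max())
b=r[(x<-175)&(x>-205)&(abs(y)<50)&(r[:,2]>60)];print("bar z",np.median(b[:,2]),np.percentile(b[:,2],90))
```

```text
open t 42.71 pos [474.4 -35.6  51.4] F [0.  0.5 0.1] w 31.7
False
up t 44.34 pos [474.  -35.5 169.4] F [-0.2 -0.6 -0. ] w 31.9
home t 47.47 pos [ 167.8 -549.9  229. ] F [-0.1  0.3 -0.4] w 32.3
plane [6.68119636e-03 7.88670288e-04 8.77648582e+01] z med 87.22451514553973
tab -211.4259978759959 -188.30011488776566
tab -210.83798930784377 -189.10496631760378
bar z 85.41545230106982 88.6701327117787
```

View pics/c1.png

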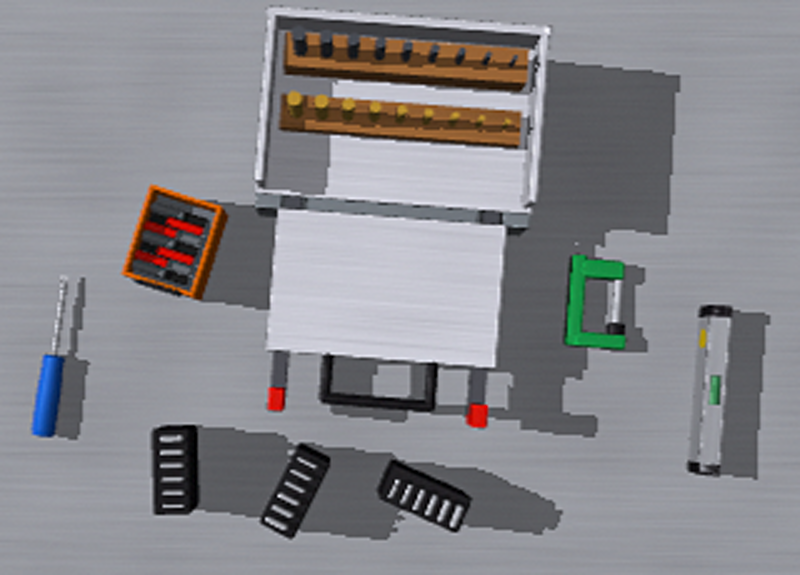

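View pics/c1s.png

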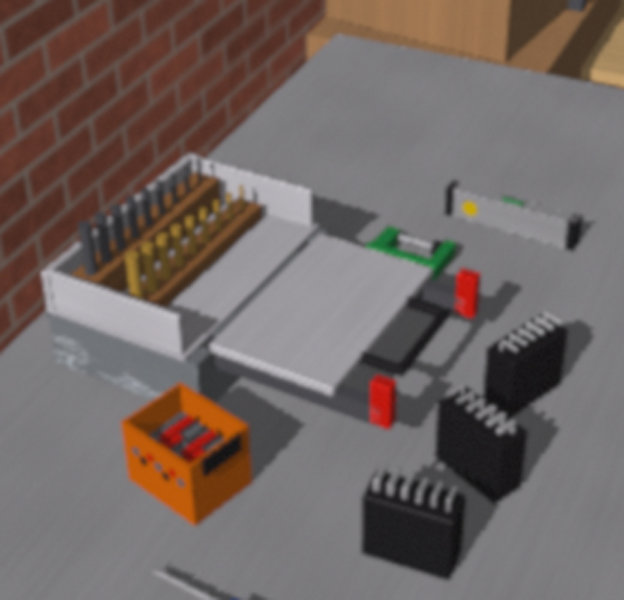

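The flap lies level at z≈87 with a slope of 0.007. Both tabs, at (276,399) and (477,415), are 200 mm out. The holder stands upright at (174,470), clear of everything, and the other tools have not moved.

Run:
```python
from h import *
print(ctrl.finish_job())
```

```text
the job is handed in; nothing more can be done
None
```

The flap is open and lies level on both supports. I handed the job in at about 47.5 s of the 72 s allowed, and the interface reports no verdict.

**What I did**
- **Holder:** I moved the farthest of the three hex key holders (511 mm from the base) to about (400, 180). It stands upright there, clear of the flap and supports.
- **Supports:** I pulled both fully out while the flap was still up.
- **Flap:** I lowered it by its bar handle in small force-watched steps until the supports took its weight, then let go and moved the arm away.

**Last checks**
- **Flap:** the upper face is at 87 mm (nominal 87), with a slope of 0.007 or less.
- **Supports:** both tabs are centred 200 mm in front of the cabinet. When I tugged the left one again it did not move. I did not tug the right one a second time, but its first pull ended at the same stop position.
- **Other things:** the bin, clamp, level, screwdriver and the two look-alike holders look unmoved in the pictures.

**What disagreed:** the fingertips sat about 33 mm farther back than the stated tool geometry. The first try at the bar closed above it without touching. I found this with the wrist camera, went 33 mm lower, and the second grasp held (11 mm grip on the 12 mm bar). The holder and tab grasps before that were therefore shallower than planned, but they held.

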